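# Set out the copper ring moulds in order of size

### The arm

A 6-joint arm with a two-finger parallel gripper is mounted at the origin on a cart in front of the work surface, level with it; the furniture and walls round the work are solid. World frame = base frame: x ahead of the robot, y to its left, z up, the work surface at z = 0. Lengths are in m, angles in rad, forces in N, time in s.
With the tool pointing down it reaches from about 0.325 to 0.9 m from the base axis. Payload 6.1 kg.
Tool frame: the origin (TCP) lies midway between the tips of the shut fingers; the grasp point (between the pads) lies 19 mm behind it; x points along the fingers, y is the direction in which the jaws open and shut, and the axes are right-handed (so a half turn about x gives the same grasp; the last joint's range is limited). The gripper opens to 85 mm and grips with 20 to 120 N. Pads are 22 mm wide; open, the fingers measure 114 mm over their backs; the gripper's body (76 mm by 85 mm) begins 54 mm behind the grasp point. The pads swing forward as they close: fully open they stand 13 mm farther back than shut.
Start: joints at [1.004, 0.22, 1.526, -0, 1.395, -0.126], TCP at [0.267, 0.565, 0.231] pointing down, gripper open.
Joint ranges: [-2.98, 2.98], [-0.91, 2.08], [0.09, 2.57], [-1.24, 4.39], [0.2, 2.65], [-2.68, 2.68]. Speed limits (rad/s): [2.57, 2.57, 3.01, 3.14, 3.14, 3.14].

### API

Orientations are given as [roll, pitch, yaw] about the fixed x, y, z axes, in that order (R = Rz(yaw) Ry(pitch) Rx(roll)).
In Python, from plant import movep, move_l, set_joints, gripper_to, hold, inverse_kinematics, observe, get_image, get_calibration, Unreachable, job_done gives the robot as it stands. Calls block until the motion is done:
- movep(position, orientation): joint-space move of the TCP to a pose.
- move_l(position, feed=0.15, rotation=None, max_force=None): straight line of the TCP; rotation=None keeps the orientation; feed is the mean speed in m/s. With max_force (N) it stops when the force on the tool has changed by that much, and returns True; else False.
- set_joints(angles): joint-space move.
- gripper_to(opening, f_grip=None): finger opening in m; f_grip is the grip in N (None keeps the last); returns when the fingers have stopped.
- hold(seconds).
- inverse_kinematics(position, orientation): joint angles nearest the present ones, or None.
- observe(): the state.
- get_image(name): name is "side" or "top"; returns (picture, depth): 384x512x3 uint8, red, green, blue; 384x512 float32, m along the optical axis (not along the pixel's ray), 0 where there is no reading.
- get_calibration(name): a dict with "intrinsics" (3x3 intrinsics, pixels), "world_from_camera" (4x4, takes a point from camera to world coordinates). Camera axes: x right, y down, z forward; pixel columns grow to the right and rows downward; lengths in m; the calibration is good to about 2 mm. A picture is of the moment at which its call begins. get_calibration takes no time and is no camera call.
A pose or a line that the arm cannot do raises Unreachable and nothing moves.
- job_done(): hands the job in, once; it reports no verdict.
The state is a dict: "time_s": time; "q": joint angles; "joint_velocities": joint speeds; "joint_torque": joint torques, N m; "eef_pos": TCP position; "tcp_rot": TCP orientation; "ft_force": force on the tool from outside, world axes, zero at the start; "torque": the same for the moment, N m; "opening": finger opening in m.
Only numpy, scipy, OpenCV 4.12 (cv2) and the standard library are available. Lean on these libraries where they do the work, as an engineer would, in place of code of your own. Each camera call takes 0.05 s, during which the arm holds its last target.

### The job

Take the four copper ring moulds from the baking tray and the thin sheet beside it and stand them in a row on the dark wooden board in front of the tray, one upright on the middle of each cork pad, in order of size: the smallest at the end beside the white coffee cup, the largest at the end beside the price card.

Things in the scene. Friction and masses are not known exactly. Their poses are not given: they have to be found in the camera images.
- ring_30: smallest of four round copper ring moulds, open top and bottom: 30 mm outside diameter, 50 mm high, wall 2.5 mm, about 60 g. Origin: centre of underside; z up its axis. Starts upright, underside 3 mm above the counter, in the front half of the baking tray (rim 26 mm high, 40 mm high croissants behind) or on the thin wooden sheet left of it, 25 mm or more from other moulds and the loose bun.
- ring_40: second smallest of four round copper ring moulds, open top and bottom: 40 mm outside diameter, 50 mm high, wall 2.5 mm, about 70 g. Origin: centre of underside; z up its axis. Starts upright, underside 3 mm above the counter, in the front half of the baking tray (rim 26 mm high, 40 mm high croissants behind) or on the thin wooden sheet left of it, 25 mm or more from other moulds and the loose bun.
- ring_50: second largest of four round copper ring moulds, open top and bottom: 50 mm outside diameter, 50 mm high, wall 2.5 mm, about 80 g. Origin: centre of underside; z up its axis. Starts upright, underside 3 mm above the counter, in the front half of the baking tray (rim 26 mm high, 40 mm high croissants behind) or on the thin wooden sheet left of it, 25 mm or more from other moulds and the loose bun.
- ring_60: largest of four round copper ring moulds, open top and bottom: 60 mm outside diameter, 50 mm high, wall 2.5 mm, about 90 g. Origin: centre of underside; z up its axis. Starts upright, underside 3 mm above the counter, in the front half of the baking tray (rim 26 mm high, 40 mm high croissants behind) or on the thin wooden sheet left of it, 25 mm or more from other moulds and the loose bun.
- pad_0: round cork pad, 70 mm across, fixed on the wooden board in front of the tray; an end pad, at the board's left end as the robot sees it (+y). The four like pads lie about 78 mm apart in a straight row. Pad top: 13 mm above the counter. Origin: centre of the pad's underside, 3 mm lower; its y axis runs along the row.
- pad_1: round cork pad, 70 mm across, fixed on the wooden board in front of the tray; an inner pad, next to pad_0. The four like pads lie about 78 mm apart in a straight row. Pad top: 13 mm above the counter. Origin: centre of the pad's underside, 3 mm lower; its y axis runs along the row.
- pad_2: round cork pad, 70 mm across, fixed on the wooden board in front of the tray; an inner pad, next to pad_3. The four like pads lie about 78 mm apart in a straight row. Pad top: 13 mm above the counter. Origin: centre of the pad's underside, 3 mm lower; its y axis runs along the row.
- pad_3: round cork pad, 70 mm across, fixed on the wooden board in front of the tray; the other end pad, at the board's right end (-y). The four like pads lie about 78 mm apart in a straight row. Pad top: 13 mm above the counter. Origin: centre of the pad's underside, 3 mm lower; its y axis runs along the row.
- cup: white coffee cup, 73 mm across, 61 mm high, standing fixed on the counter just beyond one end of the board, in line with the pads, about 86 mm from the nearest pad's centre; it may be at either end. Origin: centre of its underside. Beware: a wicker food dome (270 mm across, about 205 mm high) stands at the left front corner, its centre about 0.2 m left of the thin sheet.
- card: small white price card in a wooden foot (22 x 70 mm foot, 58 mm high), standing fixed on the counter beyond the board's other end, about 86 mm from the nearest pad's centre. Origin: centre of its underside. Beware: behind the tray's back edge a tall stand with hanging bread rings overhangs the tray's croissants.

How it is judged:
By the outcome, as a careful person would: the job done as asked, in the order asked, and still so for the second after the job is handed in, with the robot touching nothing.
It also fails if it takes over 90 s, if anything falls off the work surface, if the arm or the gripper's body presses on something with over 40 N, if the wrist force passes 120 N, or if a joint passes its speed limit or range.

## Working session

There is one attempt and no reset: what is moved stays moved. The work goes in short steps, each a Python script; the robot and the scene stay as the last script left them, time stands still between calls to the robot, and variables do not carry over. Pictures are saved under pics/ and viewed, and the job is handed in when it is done.

```bash
ls; mkdir -p pics; python3 - <<'E'
from plant import *
import cv2,numpy as np
for n in("side","top"):
    p,d=get_image(n); np.savez(f"pics/{n}0.npz",p=p,d=d,**get_calibration(n))
    cv2.imwrite(f"pics/{n}0.png",cv2.resize(p[:,:,::-1],(768,576),interpolation=cv2.INTER_CUBIC))
    c=get_calibration(n);print(np.round(c["intrinsics"],1),np.round(c["world_from_camera"],3))
s=observe();print(s["time_s"],s["eef_pos"],s["tcp_rot"],s["ft_force"],s["opening"])
E
```

```text
pics
[[435.9   0.  255.6]
 [  0.  435.9 192.7]
 [  0.    0.    1. ]] [[ 0.957 -0.17   0.234  0.237]
 [-0.289 -0.569  0.77  -0.777]
 [ 0.002 -0.805 -0.594  0.654]
 [ 0.     0.     0.     1.   ]]
[[420.2   0.  248. ]
 [  0.  420.2 192.1]
 [  0.    0.    1. ]] [[ 0.023 -0.982  0.187  0.34 ]
 [-0.999 -0.018  0.028  0.001]
 [-0.024 -0.188 -0.982  0.915]
 [ 0.     0.     0.     1.   ]]
0.1 [0.26638269 0.56477243 0.23026686] [-1.69311988  1.56898655 -2.13393186] [ 0.16204345 -0.2665922  -1.06100314] 0.08557260908108591
```

View pics/side0.png

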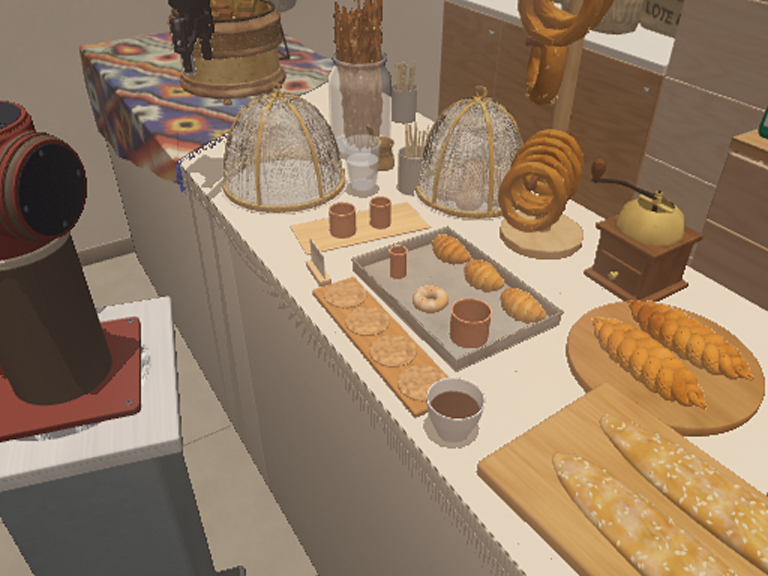

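View pics/top0.png

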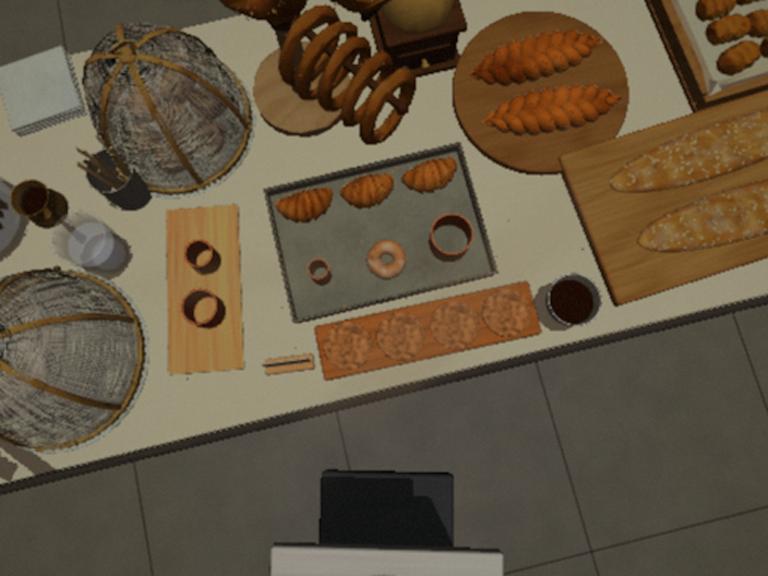

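The top view shows the rings at pixels (319,270), (203,256), (204,308) and (450,236), which are 30, 40, 50 and 60 by apparent size. The card is at the left (+y) end of the board at (290,363), and the cup is at the right end at (572,298). Next I'll rectify both views onto the rim plane and the pad plane.

```bash
cat > h.py <<'E'
import numpy as np,cv2
def load(n,k=0):
    z=np.load(f"pics/{n}{k}.npz");return z["p"],z["d"],z["intrinsics"],z["world_from_camera"]
def cloud(d,K,T):
    v,u=np.indices(d.shape);P=np.stack([(u-K[0,2])/K[0,0]*d,(v-K[1,2])/K[1,1]*d,d],-1)
    return P@T[:3,:3].T+T[:3,3]
def ortho(n,h,x0,x1,y0,y1,s,k=0):
    # out pixel (c,r): y=y1-c*s, x=x1-r*s
    p,d,K,T=load(n,k);W=np.linalg.inv(T)
    A=np.array([[0,-s,x1],[-s,0,y1],[0,0,h],[0,0,1.]])
    H=K@W[:3]@A
    return cv2.warpPerspective(p,H,(int((y1-y0)/s),int((x1-x0)/s)),flags=cv2.INTER_CUBIC|cv2.WARP_INVERSE_MAP)
E
python3 - <<'E'
from h import *
for n in("top","side"):
  for h in (.053,.013):
    o=ortho(n,h,.27,.62,-.25,.42,.0009)
    cv2.imwrite(f"pics/o_{n}_{int(h*1000)}.png",o[:,:,::-1]);print(o.shape)
p,d,K,T=load("top");P=cloud(d,K,T)
# height map ring tops
for (u,v) in [(319,270),(203,256),(204,308),(450,236),(386,258),(572,298),(290,363),(345,345),(505,312)]:
    print(u,v,np.round(P[int(v/1.5),int(u/1.5)],4))
p,d,K,T=load("side");P=cloud(d,K,T)
for n in("top","side"):
  p,d,K,T=load(n);P=cloud(d,K,T)
  m=(P[...,2]>.046)&(P[...,2]<.058)&(P[...,0]>.27)&(P[...,0]<.7)&(abs(P[...,1]-.08)<.4)&(d>0)
  k,l,st,c=cv2.connectedComponentsWithStats(m.astype('uint8'))
  for i in range(1,k):
    if st[i,4]>12:
      q=P[l==i];print(n,c[i].round(1),st[i,4],q.min(0).round(3),q.max(0).round(3))
E
```

```text
(388, 744, 3)
(388, 744, 3)
(388, 744, 3)
(388, 744, 3)
319 270 [0.5394 0.1081 0.0034]
203 256 [0.5593 0.2825 0.0033]
204 308 [0.4795 0.2737 0.0057]
450 236 [ 0.5959 -0.0875  0.0021]
386 258 [0.559  0.0082 0.0052]
572 298 [ 0.4989 -0.2534  0.04  ]
290 363 [0.3991 0.1392 0.0338]
345 345 [0.4277 0.0637 0.0144]
505 312 [ 0.4799 -0.1638  0.0139]
top [113.8 118.9] 244 [0.626 0.248 0.046] [0.7   0.409 0.058]
top [ 72.4 107.8] 19 [0.682 0.412 0.046] [0.689 0.421 0.056]
top [ 65.2 122.7] 18 [0.642 0.425 0.046] [0.66  0.431 0.058]
top [301.7 155.3] 157 [ 0.554 -0.114  0.046] [ 0.613 -0.055  0.057]
top [ 76.5 171.7] 44 [0.522 0.385 0.046] [0.569 0.411 0.058]
top [132.  168.9] 117 [0.529 0.253 0.046] [0.57  0.293 0.056]
top [212.1 179.2] 77 [0.515 0.087 0.047] [0.546 0.117 0.056]
top [391.1 194.9] 120 [ 0.461 -0.287  0.046] [ 0.527 -0.226  0.058]
top [ 71.7 245.4] 377 [0.28  0.359 0.046] [0.515 0.467 0.058]
top [132.7 204.4] 151 [0.449 0.24  0.046] [0.498 0.292 0.056]
top [371.4 212.4] 13 [ 0.458 -0.239  0.049] [ 0.476 -0.221  0.057]
top [195.  240.6] 27 [0.397 0.111 0.046] [0.404 0.154 0.058]
side [188.  124.1] 315 [0.277 0.356 0.046] [0.512 0.478 0.058]
side [285.7 122. ] 162 [0.625 0.246 0.046] [0.699 0.407 0.058]
side [241.5 115.7] 67 [0.521 0.384 0.046] [0.586 0.418 0.058]
side [253.1 134.9] 74 [0.529 0.252 0.046] [0.569 0.296 0.054]
side [227.8 139.5] 94 [0.448 0.239 0.046] [0.498 0.294 0.055]
side [211.2 166.9] 35 [0.393 0.111 0.046] [0.403 0.17  0.058]
side [265.  167.1] 68 [0.514 0.085 0.047] [0.544 0.12  0.055]
side [313.9 207.4] 174 [ 0.553 -0.116  0.046] [ 0.613 -0.055  0.056]
side [303.5 258.3] 185 [ 0.459 -0.267  0.046] [ 0.526 -0.214  0.058]
side [302.3 279.3] 132 [ 0.456 -0.288  0.046] [ 0.519 -0.248  0.058]
```

View pics/o_top_13.png

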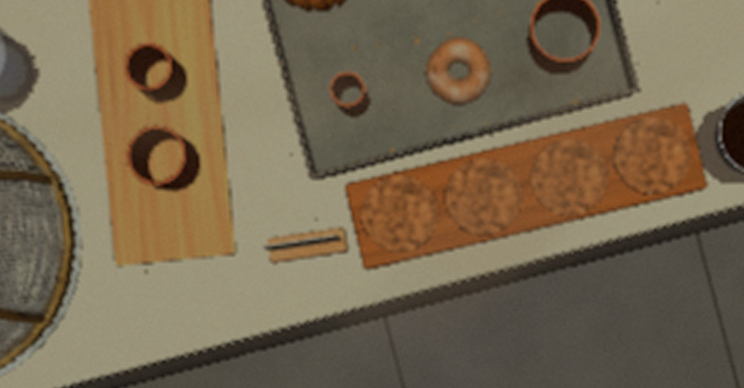

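View pics/o_side_13.png

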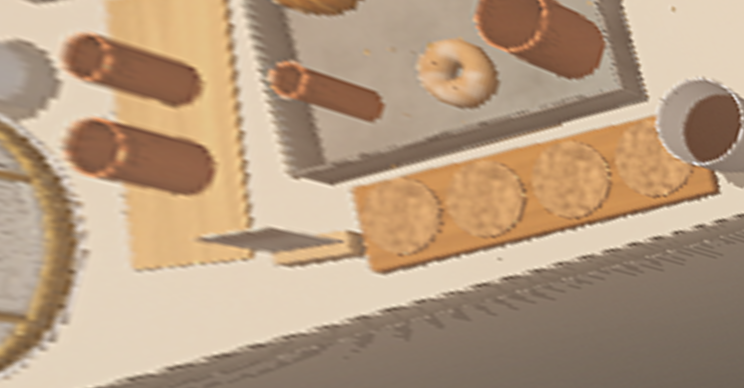

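View pics/o_top_53.png

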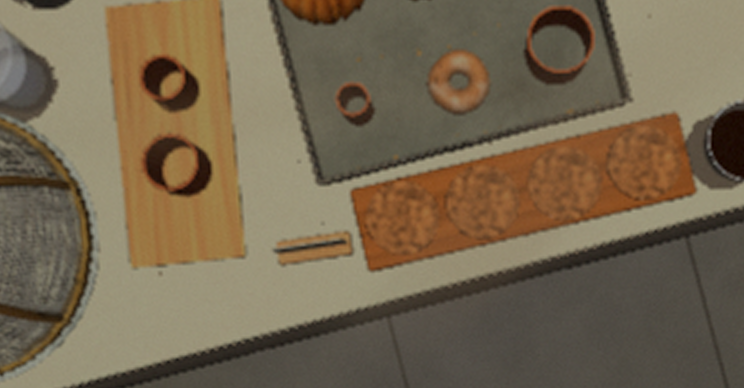

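```bash
cat > m.py <<'E'
from h import *
from scipy.optimize import least_squares,minimize
S=.0005
def rings(n,k=0,G={60:(.5835,-.085),40:(.549,.273),50:(.473,.266),30:(.530,.102)},top=.053):
    p,d,K,T=load(n,k);P=cloud(d,K,T);r={}
    for D,g in G.items():
        m=(d>0)&(abs(P[...,2]-top)<.006)&(np.hypot(P[...,0]-g[0],P[...,1]-g[1])<D/2000+.008)
        q=P[m];R=D/2000
        # points lie on annulus R-2.5..R
        f=lambda c:np.clip(np.hypot(q[:,0]-c[0],q[:,1]-c[1])-R,0,None)+np.clip(R-.0025-np.hypot(q[:,0]-c[0],q[:,1]-c[1]),0,None)
        s=least_squares(f,g,loss='soft_l1',f_scale=.001,x_scale=.001,diff_step=1e-3);r[D]=(s.x.round(4),len(q),np.percentile(q[:,2],90).round(4))
    return r
E
python3 - <<'E'
from m import *
for n in("top","side"):print(n,rings(n))
x0,x1,y0,y1=.34,.52,-.24,.14
for n in("top","side"):
    o=ortho(n,.013,x0,x1,y0,y1,S)
    lab=cv2.cvtColor(o,cv2.COLOR_RGB2LAB).astype(float); hsv=cv2.cvtColor(o,cv2.COLOR_RGB2HSV)
    big=cv2.GaussianBlur(hsv,(0,0),4)
    cv2.imwrite(f"pics/b_{n}.png",np.vstack([o[:,:,::-1],cv2.cvtColor(hsv[:,:,1],cv2.COLOR_GRAY2BGR)]))
    p,d,K,T=load(n);P=cloud(d,K,T)
    for lo,hi in((.011,.016),(.007,.011)):
        m=(d>0)&(P[...,2]>lo)&(P[...,2]<hi)&(P[...,0]<.5)&(P[...,0]>.36)&(P[...,1]<.12)&(P[...,1]>-.2);print(n,m.sum(),P[m].mean(0).round(4))
E
```

```text
top {60: (array([ 0.5839, -0.0853]), 153, np.float64(0.0553)), 40: (array([0.5494, 0.2728]), 111, np.float64(0.0552)), 50: (array([0.4735, 0.2659]), 145, np.float64(0.0549)), 30: (array([0.5302, 0.1019]), 75, np.float64(0.0544))}
side {60: (array([ 0.5827, -0.0855]), 155, np.float64(0.0538)), 40: (array([0.5484, 0.2736]), 64, np.float64(0.0532)), 50: (array([0.472, 0.266]), 83, np.float64(0.0535)), 30: (array([0.5295, 0.1023]), 62, np.float64(0.0537))}
top 3143 [ 0.4489 -0.0447  0.013 ]
top 1688 [ 0.4436 -0.029   0.0095]
side 1870 [ 0.4506 -0.0539  0.0128]
side 1060 [ 0.4419 -0.0446  0.0094]
```

View pics/b_top.png

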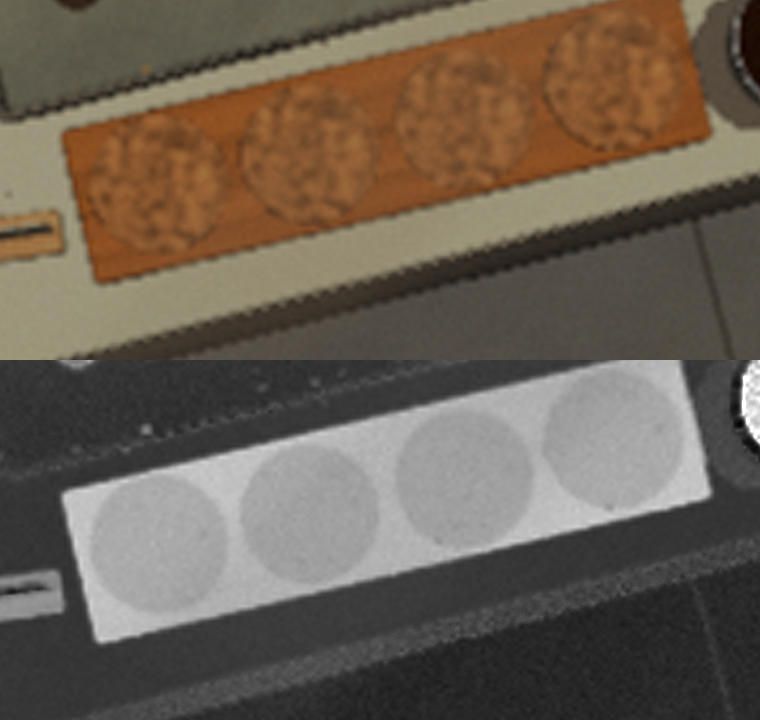

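View pics/b_side.png

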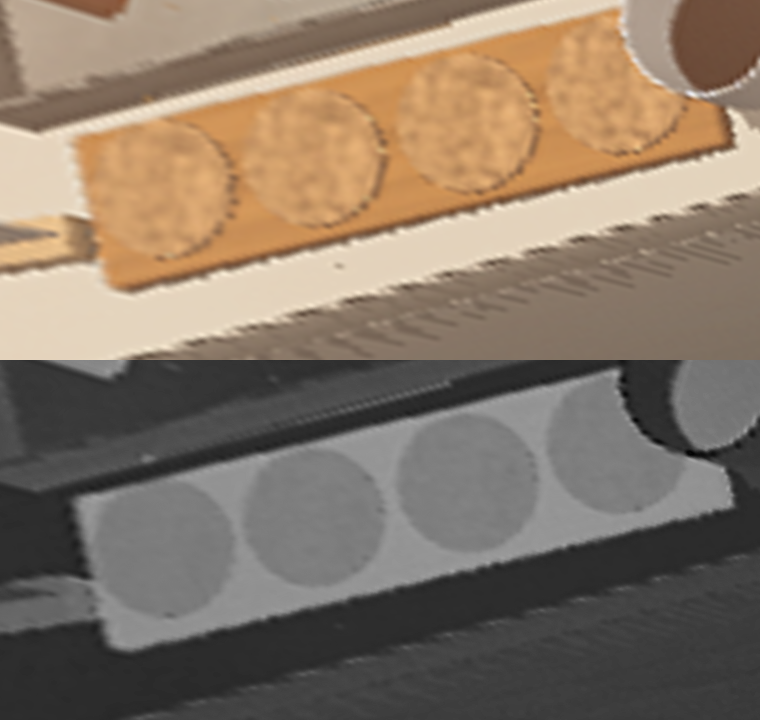

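Saturation separates cork from board cleanly: the pad centres show at about (159,183), (310,153), (464,119) and (613,79) in the top crop. I'll fit discs to that channel.

```bash
cat >> m.py <<'E'
def pads(n,k=0,x0=.34,x1=.52,y0=-.24,y1=.14):
    o=ortho(n,.013,x0,x1,y0,y1,S,k);s=cv2.cvtColor(o,cv2.COLOR_RGB2HSV)[:,:,1].astype(np.float32)
    s=np.clip(s,*( (150,225) if n=="top" else (90,150)))
    yy,xx=np.mgrid[-78:79,-78:79];r=np.hypot(xx,yy)
    t=np.where(r<70,-1./((r<70).sum()),np.where(r<76,1./((r>=70)&(r<76)).sum(),0)).astype(np.float32)
    f=cv2.filter2D(s,cv2.CV_32F,t);out=[]
    for c,rw in[(160,184),(312,154),(466,120),(614,82)]:
        w=f[rw-14:rw+15,c-14:c+15];i=np.unravel_index(w.argmax(),w.shape)
        out.append((round(x1-(rw-14+i[0]+.0)*S,4),round(y1-(c-14+i[1])*S,4)))
    return np.array(out)
E
python3 - <<'E'
from m import *
for n in("top","side"):
    a=pads(n);print(n,a.tolist(),np.hypot(*np.diff(a,axis=0).T).round(4))
E
```

```text
top [[0.427, 0.0605], [0.4435, -0.0145], [0.461, -0.092], [0.48, -0.167]] [0.0768 0.0795 0.0774]
side [[0.4235, 0.0555], [0.4405, -0.0175], [0.4585, -0.094], [0.477, -0.1685]] [0.075  0.0786 0.0768]
```

```bash
python3 - <<'E'
from m import *
P=[];
for n in("top","side"):
    p,d,K,T=load(n);q=cloud(d,K,T)[d>0];P.append(q)
P=np.vstack(P)
C={60:(.5833,-.0854),40:(.5489,.2732),50:(.4728,.266),30:(.5299,.1021)}
for D,c in C.items():
    r=np.hypot(P[:,0]-c[0],P[:,1]-c[1]);a=np.degrees(np.arctan2(P[:,1]-c[1],P[:,0]-c[0]))
    for lo,hi in((.017,.09),(.09,.4)):
        m=(P[:,2]>lo)&(P[:,2]<hi)&(r>D/2000+.008)&(r<.14)
        print(D,lo,[(int(b),int(1000*np.sort(r[m&(abs((a-b+180)%360-180)<10)])[3])if (m&(abs((a-b+180)%360-180)<10)).sum()>4 else 999) for b in range(-180,180,20)])
m=(P[:,2]>.1)&(P[:,0]>.25)&(P[:,0]<.9)
for y in np.arange(-.3,.6,.05):
    k=m&(abs(P[:,1]-y)<.025)
    if k.sum()>5:print(y.round(2),"x",np.sort(P[k,0])[[3,-3]].round(3),"z",P[k,2].max().round(3))
E
```

```text
60 0.017 [(-180, 63), (-160, 62), (-140, 66), (-120, 62), (-100, 52), (-80, 49), (-60, 50), (-40, 57), (-20, 73), (0, 81), (20, 78), (40, 87), (60, 112), (80, 999), (100, 68), (120, 70), (140, 92), (160, 70)]
60 0.09 [(-180, 999), (-160, 999), (-140, 999), (-120, 999), (-100, 999), (-80, 999), (-60, 999), (-40, 999), (-20, 999), (0, 999), (20, 999), (40, 128), (60, 999), (80, 999), (100, 999), (120, 999), (140, 999), (160, 999)]
40 0.017 [(-180, 51), (-160, 54), (-140, 999), (-120, 131), (-100, 113), (-80, 105), (-60, 107), (-40, 120), (-20, 139), (0, 108), (20, 107), (40, 117), (60, 132), (80, 109), (100, 110), (120, 126), (140, 127), (160, 60)]
40 0.09 [(-180, 999), (-160, 999), (-140, 999), (-120, 999), (-100, 999), (-80, 999), (-60, 999), (-40, 999), (-20, 999), (0, 121), (20, 122), (40, 137), (60, 999), (80, 107), (100, 109), (120, 999), (140, 999), (160, 999)]
50 0.017 [(-180, 999), (-160, 999), (-140, 120), (-120, 123), (-100, 124), (-80, 118), (-60, 120), (-40, 133), (-20, 76), (0, 56), (20, 58), (40, 999), (60, 136), (80, 112), (100, 97), (120, 96), (140, 113), (160, 999)]
5
[... 357 characters left out ...]
 (40, 88), (60, 63), (80, 53), (100, 49), (120, 50), (140, 55), (160, 67)]
30 0.09 [(-180, 999), (-160, 999), (-140, 999), (-120, 999), (-100, 999), (-80, 999), (-60, 999), (-40, 999), (-20, 999), (0, 999), (20, 999), (40, 999), (60, 999), (80, 999), (100, 999), (120, 999), (140, 999), (160, 999)]
-0.1 x [0.863 0.9  ] z 0.128
-0.05 x [0.723 0.9  ] z 0.463
-0.0 x [0.674 0.899] z 0.462
0.05 x [0.669 0.863] z 0.452
0.1 x [0.714 0.839] z 0.441
0.15 x [0.754 0.843] z 0.427
0.2 x [0.774 0.891] z 0.342
0.25 x [0.688 0.843] z 0.187
0.3 x [0.667 0.843] z 0.229
0.35 x [0.376 0.832] z 0.233
0.4 x [0.31  0.799] z 0.197
0.45 x [0.291 0.592] z 0.227
0.5 x [0.25  0.505] z 0.369
0.55 x [0.251 0.655] z 0.373
```

```bash
cat > r.py <<'E'
from plant import *
import numpy as np,cv2
PADS={60:(.4255,.059),50:(.4425,-.015),40:(.460,-.092),30:(.4787,-.167)}
RING={60:(.5833,-.0854),40:(.5489,.2732),50:(.4728,.266),30:(.5299,.1021)}
OFF={60:.007,50:.005,40:.003,30:.002}
OPEN={60:.078,50:.068,40:.060,30:.052}
YP=-1.342
def rot(yaw): return [0,np.pi/2,yaw]
def st(t=""):
    s=observe();print(t,round(s["time_s"],2),np.round(s["eef_pos"],4),np.round(s["q"],2),"F",np.round(s["ft_force"],1),"o",round(s["opening"],4));return s
E
python3 - <<'E'
from r import *
st()
for D in RING:
  for yw in (0,np.pi,YP,YP+np.pi):
    for nm,(x,y) in(("ring",RING[D]),("pad",PADS[D])):
      a=inverse_kinematics([x,y,.02],rot(yw));b=inverse_kinematics([x,y,.16],rot(yw))
      print(D,nm,round(yw,2),None if a is None else np.round(a,2),None if b is None else np.round(b,2))
E
```

```text
0.1 [0.2664 0.5648 0.2303] [ 1.    0.22  1.53 -0.    1.39 -0.13] F [ 0.2 -0.3 -1.1] o 0.0856
60 ring 0 [-0.28  0.38  1.76  0.    1.   -1.85] [-0.28  0.2   1.69  0.    1.25 -1.85]
60 pad 0 [-0.05  0.03  2.18 -0.    0.93 -1.62] [-0.05 -0.2   2.09 -0.    1.25 -1.62]
60 ring 3.14 [-0.28  0.38  1.76 -0.    1.    1.29] [-0.28  0.2   1.69 -0.    1.25  1.29]
60 pad 3.14 [-0.05  0.03  2.18 -0.    0.93  1.52] [-0.05 -0.2   2.09 -0.    1.25  1.52]
60 ring -1.34 [-0.28  0.38  1.76 -0.    1.   -0.51] [-0.28  0.2   1.69 -0.    1.25 -0.51]
60 pad -1.34 [-0.05  0.03  2.18 -0.    0.93 -0.28] [-0.05 -0.2   2.09 -0.    1.25 -0.28]
60 ring 1.8 [-0.28  0.38  1.76  0.    1.    2.63] [-0.28  0.2   1.69  0.    1.25  2.63]
60 pad 1.8 None None
40 ring 0 [ 0.33  0.42  1.7  -0.    1.02 -1.24] [ 0.33  0.25  1.63 -0.    1.26 -1.24]
40 pad 0 [-0.37  0.12  2.08  0.    0.94 -1.94] [-0.37 -0.09  1.99  0.    1.24 -1.94]
40 ring 3.14 [0.33 0.42 1.7  0.   1.02 1.9 ] [0.33 0.25 1.63 0.   1.26 1.9 ]
40 pad 3.14 [-0.37  0.12  2.08 -0.    0.94  1.21] [-0.37 -0.09  1.99 -0.    1.24  1.21]
40 ring -1.34 [ 0.33  0.42  1.7  -0
[... 746 characters left out ...]
06 -0.    1.25 -0.44]
50 ring 1.8 None None
50 pad 1.8 None None
30 ring 0 [ 0.04  0.28  1.9  -0.    0.97 -1.53] [ 0.04  0.08  1.82 -0.    1.24 -1.53]
30 pad 0 [-0.49  0.21  1.98  0.    0.95 -2.06] [-0.49  0.    1.9   0.    1.24 -2.06]
30 ring 3.14 [ 0.04  0.28  1.9  -0.    0.97  1.61] [ 0.04  0.08  1.82 -0.    1.24  1.61]
30 pad 3.14 [-0.49  0.21  1.98 -0.    0.95  1.08] [-0.49  0.    1.9  -0.    1.24  1.08]
30 ring -1.34 [ 0.04  0.28  1.9  -0.    0.97 -0.18] [ 0.04  0.08  1.82 -0.    1.24 -0.18]
30 pad -1.34 [-0.49  0.21  1.98 -0.    0.95 -0.72] [-0.49  0.    1.9  -0.    1.24 -0.72]
30 ring 1.8 None None
30 pad 1.8 [-0.49  0.21  1.98  0.    0.95  2.42] [-0.49  0.    1.9   0.    1.24  2.42]
```

```bash
cat >> r.py <<'E'
def pick(D,yaw,c=None,hi=.16):
    x,y=c or RING[D]; zg=.003+.018-OFF[D]
    movep([x,y,hi],rot(yaw)); gripper_to(OPEN[D],40)
    move_l([x,y,.07],feed=.2); hit=move_l([x,y,zg],feed=.08,max_force=8); s=st(f"down {D} hit={hit}")
    gripper_to(D/1000-.006,40); st("gripped")
    move_l([x,y,hi],feed=.2); s=st("lifted"); return s["opening"],zg
def place(D,zg,c=None,hi=.16):
    x,y=c or PADS[D]
    movep([x,y,hi],rot(YP)); st("above pad")
    move_l([x,y,zg+.025],feed=.2); move_l([x,y,zg+.012],feed=.06,max_force=6)
    hit=move_l([x,y,zg+.006],feed=.02,max_force=4); st(f"placed hit={hit}")
    gripper_to(D/1000+.016); st("open"); move_l([x,y,hi],feed=.2)
def snap(k):
    for n in("side","top"):
        p,d=get_image(n); np.savez(f"pics/{n}{k}.npz",p=p,d=d,**get_calibration(n))
        cv2.imwrite(f"pics/{n}{k}.png",cv2.resize(p[:,:,::-1],(768,576),interpolation=cv2.INTER_CUBIC))
E
python3 - <<'E'
from r import *
s=st()
move_l([*s["eef_pos"][:2],.33],feed=.25)
movep([*RING[50],.31],rot(0)); st()
print(pick(50,0)); snap(1)
E
```

```text
0.1 [0.2664 0.5648 0.2303] [ 1.    0.22  1.53 -0.    1.39 -0.13] F [ 0.2 -0.3 -1.1] o 0.0856
 2.0 [0.4724 0.2665 0.3094] [ 0.37 -0.02  1.64  0.    1.52 -1.2 ] F [-0.6 -0.2  0. ] o 0.0857
down 50 hit=False 4.4 [0.473  0.2661 0.0161] [ 0.37  0.29  1.89  0.    0.96 -1.2 ] F [ 0.1  0.5 -0.8] o 0.068
gripped 4.7 [0.4736 0.2663 0.017 ] [ 0.37  0.29  1.89 -0.    0.96 -1.2 ] F [-0.7  0.2  3.5] o 0.0501
lifted 5.57 [0.4718 0.2656 0.1585] [ 0.37  0.09  1.82  0.    1.24 -1.2 ] F [ 0.4  0.5 -1. ] o 0.0496
(0.04963078450931903, 0.015999999999999997)
```

View pics/side1.png

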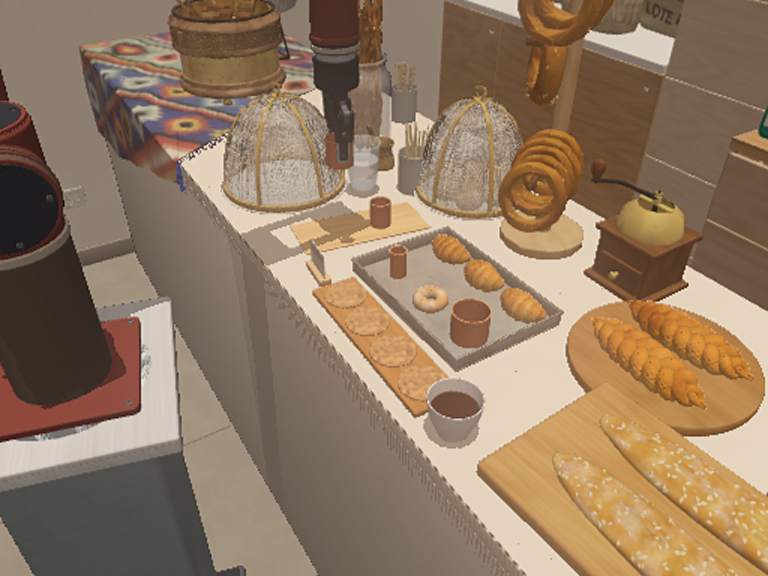

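The side view shows the 50 mm ring held upright between the fingers at (340,150). I'll place it.

```bash
python3 - <<'E'
from r import *
place(50,.016)
movep([*RING[40],.16],rot(0)); snap(2)
E
python3 - <<'E'
from m import *
for n in("top","side"):print(n,rings(n,2,{50:(.4425,-.015)},.063),pads(n,2).tolist())
E
```

```text
above pad 6.76 [ 0.4426 -0.0145  0.1598] [-0.21 -0.16  2.06  0.    1.25 -0.44] F [ 0.8 -0.2  0.3] o 0.0497
placed hit=True 8.08 [ 0.443  -0.0151  0.027 ] [-0.21  0.05  2.14  0.    0.95 -0.44] F [-0.6  0.6  5.1] o 0.0496
open 8.39 [ 0.4418 -0.0149  0.0259] [-0.21  0.05  2.14 -0.    0.95 -0.44] F [ 0.2  0.2 -0.1] o 0.0658
top {50: (array([ 0.4431, -0.016 ]), 130, np.float64(0.065))} [[0.4275, 0.0605], [0.4435, -0.0145], [0.461, -0.0915], [0.48, -0.1665]]
side {50: (array([ 0.4421, -0.016 ]), 132, np.float64(0.064))} [[0.424, 0.057], [0.4405, -0.019], [0.4585, -0.094], [0.477, -0.1685]]
```

View pics/top2.png

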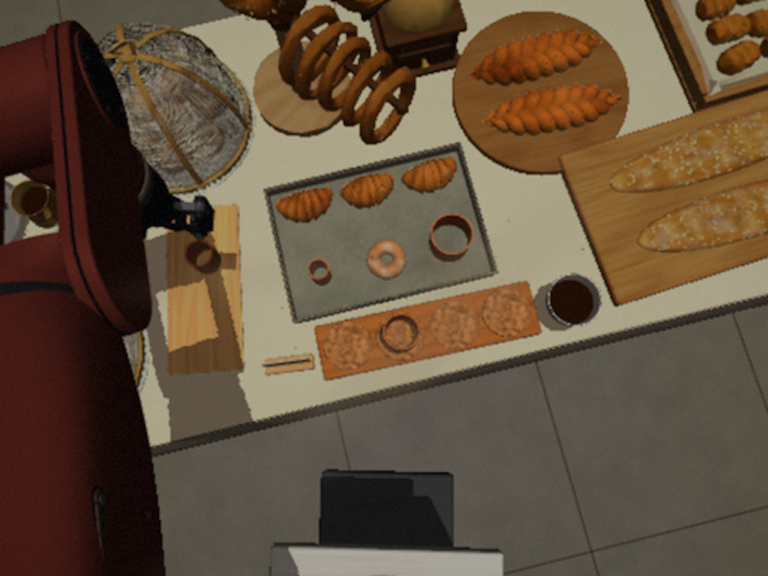

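View pics/side2.png

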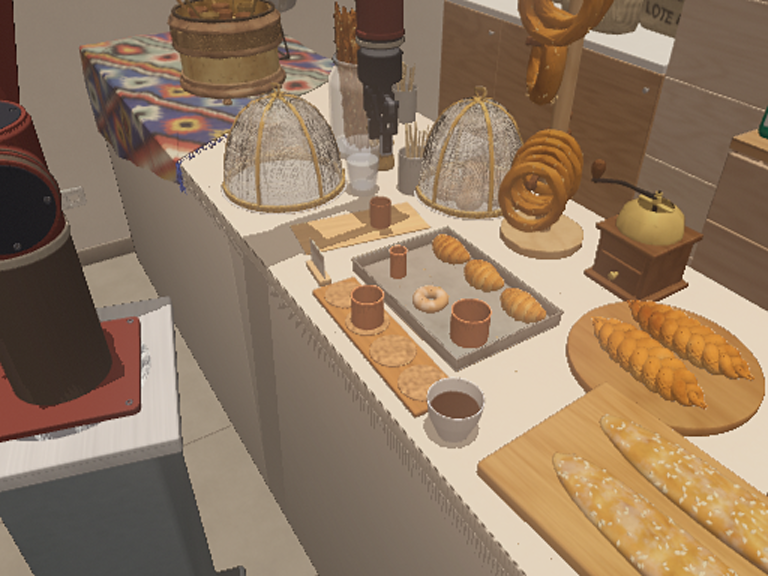

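The 50 ring stands on pad_1, at (400,332) in the top view, within about 2 mm of the pad centre. The camera and robot frames agree to about 1 mm. I'll carry on with the rest.

```bash
python3 - <<'E'
from r import *
o,z=pick(40,0)
assert o>.037
place(40,z); snap(3)
o,z=pick(60,YP); assert o>.057
place(60,z); snap(4)
E
```

```text
down 40 hit=False 12.37 [0.5491 0.2733 0.0181] [ 0.33  0.43  1.7  -0.    1.01 -1.24] F [-0.  -0.3 -0.7] o 0.0597
gripped 12.68 [0.5497 0.2735 0.019 ] [ 0.33  0.43  1.7  -0.    1.01 -1.24] F [-0.1  0.4  3.7] o 0.0384
lifted 13.54 [0.5479 0.2728 0.1584] [ 0.33  0.25  1.63  0.    1.26 -1.24] F [-0.7  0.3 -1.1] o 0.0388
above pad 14.94 [ 0.4604 -0.0914  0.16  ] [-0.36 -0.09  1.99  0.    1.24 -0.59] F [ 0.8  0.  -1. ] o 0.0385
placed hit=True 16.27 [ 0.4605 -0.0922  0.0289] [-0.37  0.11  2.07 -0.    0.96 -0.59] F [-0.8  0.3  5.9] o 0.0386
open 16.58 [ 0.4594 -0.0918  0.0277] [-0.37  0.11  2.08 -0.    0.96 -0.59] F [ 0.6  0.6 -0.7] o 0.056
down 60 hit=False 19.85 [ 0.5836 -0.0855  0.0142] [-0.28  0.39  1.76 -0.    0.99 -0.51] F [ 0.8 -0.6  0.5] o 0.0782
gripped 20.16 [ 0.5842 -0.0856  0.0151] [-0.28  0.39  1.76 -0.    0.99 -0.51] F [-0.3 -0.9  5. ] o 0.0597
lifted 21.04 [ 0.5822 -0.0851  0.1584] [-0.28  0.2   1.69  0.    1.25 -0.51] F [-0.9  0.1 -0.3] o 0.0597
above pad 21.91 [0.4264 0.0586 0.1601] [-0.05 -0.2   2.09 -0.    1.25 -0.28] F [ 0.3 -0.5 -0.6] o 0.06
placed hit=True 23.25 [0.426  0.0591 0.0251] [-0.05  0.02  2.17  0.    0.94 -0.28] F [-2.3  0.6  6.6] o 0.06
open 23.56 [0.4248 0.0591 0.024 ] [-0.05  0.02  2.18  0.    0.94 -0.27] F [ 0.6  0.3 -0.2] o 0.0762
```

View pics/side4.png

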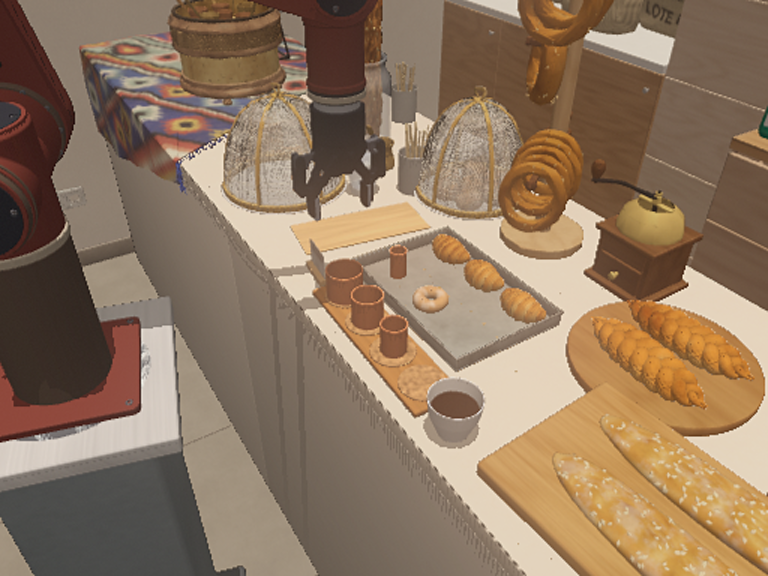

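The side view shows 60, 50 and 40 upright on pads 0 to 2, at (343,280), (367,305) and (393,337). The last one is the 30.

```bash
python3 - <<'E'
from r import *
o,z=pick(30,YP); assert o>.027
place(30,z)
move_l([PADS[30][0],PADS[30][1],.25],feed=.25)
movep([.40,.30,.36],rot(0));snap(5);st()
E
python3 - <<'E'
from m import *
for n in("top","side"):print(n,rings(n,5,{60:(.426,.059),50:(.4425,-.015),40:(.46,-.092),30:(.4787,-.167)},.063))
for n in("top","side"):
    p,d,K,T=load(n,5);P=cloud(d,K,T)
    for D,c in {60:(.426,.059),50:(.4425,-.015),40:(.46,-.092),30:(.4787,-.167)}.items():
        q=P[(np.hypot(P[...,0]-c[0],P[...,1]-c[1])<D/2000+.005)&(d>0)&(P[...,2]>.055)];print(n,D,len(q),q[:,2].mean().round(4),q[:,2].max().round(4))
o=np.vstack([ortho(n,.013,.36,.54,-.3,.16,.0007,5) for n in("top","side")]);cv2.imwrite("pics/fin.png",o[:,:,::-1])
E
```

```text
down 30 hit=False 26.76 [0.5301 0.1021 0.019 ] [ 0.04  0.28  1.9  -0.    0.97 -0.18] F [0.7 0.6 0.3] o 0.0516
gripped 27.08 [0.5306 0.1021 0.0198] [ 0.04  0.28  1.9   0.    0.97 -0.18] F [-0.4  0.4  2.5] o 0.0293
lifted 27.94 [0.5289 0.102  0.1586] [ 0.04  0.08  1.82  0.    1.24 -0.18] F [-0.2  0.3 -0.8] o 0.0288
above pad 29.01 [ 0.4787 -0.1661  0.1594] [-0.49  0.    1.9   0.    1.24 -0.72] F [-0.   1.1 -0.3] o 0.0288
placed hit=True 30.33 [ 0.4792 -0.1673  0.0298] [-0.49  0.19  1.98 -0.    0.97 -0.72] F [-0.9  0.6  5. ] o 0.029
open 30.64 [ 0.4782 -0.1667  0.0286] [-0.49  0.19  1.98 -0.    0.97 -0.72] F [ 0.1 -0.3 -0.3] o 0.0459
 33.83 [0.4005 0.2992 0.3596] [ 0.48 -0.14  1.66 -0.    1.62 -1.09] F [ 0.1 -0.3 -0.4] o 0.0459
top {60: (array([0.4259, 0.059 ]), 155, np.float64(0.0649)), 50: (array([ 0.4431, -0.016 ]), 128, np.float64(0.065)), 40: (array([ 0.4605, -0.0932]), 102, np.float64(0.0649)), 30: (array([ 0.4792, -0.167 ]), 81, np.float64(0.065))}
side {60: (array([0.4245, 0.0594]), 137, np.float64(0.0637)), 50: (array([ 0.442, -0.016]), 132, np.float64(0.0638)), 40: (array([ 0.4598, -0.0935]), 108, np.float64(0.0638)), 30: (array([ 0.4782, -0.1673]), 91, np.float64(0.0641))}
top 60 161 0.0627 0.0671
top 50 130 0.063 0.0673
top 40 105 0.0625 0.0664
top 30 82 0.0628 0.0672
side 60 175 0.06 0.067
side 50 163 0.0601 0.0653
side 40 135 0.0602 0.0654
side 30 112 0.0606 0.0649
```

View pics/side5.png

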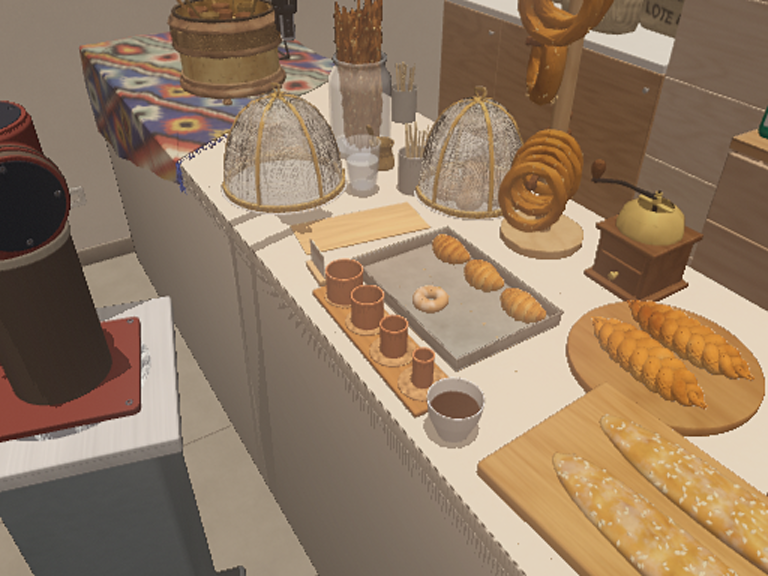

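View pics/fin.png

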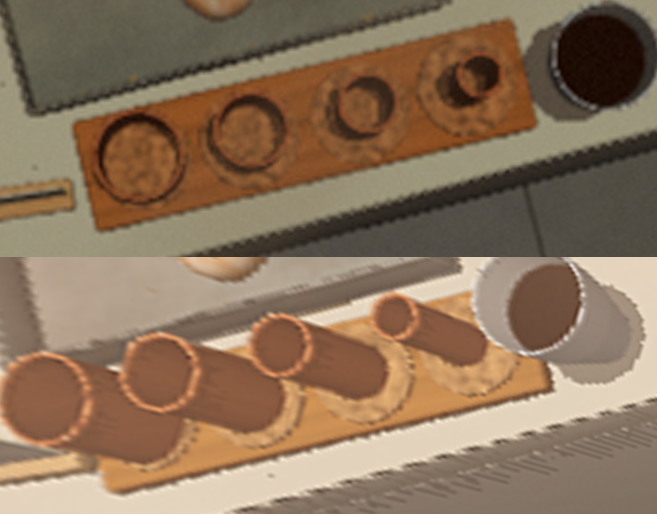

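All four rings stand upright. In the top camera each centre is within about 2 mm of its pad centre, the rims are level at about 63 mm, and the arm is clear. I'm handing in.

```bash
python3 -c "
from plant import *
job_done()"
```

```text
the job is handed in; nothing more can be done
```

I stood all four ring moulds upright on the cork pads in size order and handed the job in at about 34 s on the robot's clock. The 60 mm ring is on pad_0 beside the card, the 50 on pad_1, the 40 on pad_2 and the 30 on pad_3 beside the cup.

- **Centring:** in the top camera each ring centre is within about 2 mm of its pad centre.
- **Upright:** all rim tops lie at about 63 mm, as expected for a 50 mm ring on a 13 mm pad.
- **Clear of the robot:** the arm was parked well above and away from everything, with near-zero tool force.
- **Disagreement:** the two cameras differed by 2–5 mm on the pad centres. I put part of that down to the side camera seeing the pads' side walls, and corrected for it before averaging the two. The rest is about what the calibration tolerance allows. No check failed.

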